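Set the jeweller's cutting stop with its knurled wheel

TASK

Set the grey cutting-stop gauge on the jeweller's bench: press a fingertip on top of the black knurled wheel and roll it, in as many strokes as needed, until the brass sliding jaw has closed the gap far enough that its black pointer points at the red gauge mark, then take the finger off and leave it there. Turn the wheel only by rolling it under the fingertip: do not push the brass jaw or the red mark themselves, and leave the other things on the bench where they are.

Things in the scene. Friction and masses are not known exactly. Their poses are not given: they have to be found in the camera images.
- gauge: cutting-stop gauge: grey base fixed to the bench, 150 mm (x -60 to +90) by 250 mm (y +-125). Origin on the bench under it; x away from the robot at yaw 0, y left. On it floats a sprung head (plate top 24 mm up) with the wheel in a bright well (42 x 82 mm, cheeks 73 mm high) at x -28, y +55, and at x +7 to +43 the fixed steel jaw (y -106 to -88, top at 68 mm) and the brass sliding jaw
- wheel_top (a point): top of the wheel, 80 mm above the bench unpressed, 7 mm proud of the cheeks. The head is sprung: wheel and jaws sink together up to 8 mm under a finger (2.5 N to start, 7 N at the stop). Friction turns the wheel when a fingertip presses it 2 to 6 mm down and drags along the gauge's y. Drag to -y (towards the fixed jaw) closes the gap, to +y opens it; 10 mm of drag moves the jaw about 4 mm
- wheel: the black knurled wheel, 60 mm across, 18 wide, axle along the gauge's x (origin at its centre; it turns about its x). One radian moves the jaw 12 mm. It stays where it is left
- jaw: brass sliding jaw, a block 36 mm (x) by 18 mm (y) by 36 mm high; origin: middle of the lower edge of its closing face, 30 mm above the bench; axes as the gauge's. It slides along the gauge's y between gaps of 70 mm (wide open) and 4 mm to the fixed jaw, driven by the wheel
- pointer (a point): end of the black pointer bar, 3 mm wide, that sticks out from the far (+x) side of the brass jaw over the white scale strip and ends just short of the red mark's row, 33 mm above the bench; moves with the jaw
- red_mark (a point): top centre of the red gauge mark, a block 20 mm (x) by 8 mm (y) by 12 mm on the white scale strip, 30 mm above the bench; axes as the gauge's. Set in a different place each time, on the closing (-y) side of the pointer, 15 to 50 mm away. The pointer can pass by it freely and be rolled back
- bowl: loose bystander, to be left alone: mint-green open bowl, 96 mm across, 40 high; origin under its centre
- mandrel: loose bystander, to be left alone: small upright steel cone on a 40 mm foot, 85 high; origin under its centre
- collet: loose bystander, to be left alone: brass ring, 32 mm across, 14 high; origin under its centre
- charcoal: loose bystander, to be left alone: black charcoal block 65 x 40 x 28 mm; origin under its centre
- jar: loose bystander, to be left alone: amber jar with a blue cap, 48 mm across, 65 high; origin under its centre
- hammer: loose bystander, to be left alone: hammer lying flat, 200 mm long; origin under its centre
- dish: loose bystander, to be left alone: white dish, 100 mm across, 20 high; origin under its centre

How it is judged (in metres and radians):
On the way, in this order (a step that is already met when the one before it is completed fails the run):
1. a fingertip presses on the wheel while the pointer is still short of the mark (contact force between the fingers and wheel above 1 N and y of pointer in the frame of red_mark above 0.006 m), for 0.1 s.
2. the pointer is on the red mark (y of pointer in the frame of red_mark between -0.004 and 0.004 m), for 0.1 s.
At the end, for the whole second after the job is handed in: The pointer's middle is within 4 mm of the red mark's middle along the slide (that is, on the 8 mm wide mark), and the jaw is at rest (all of step 2 and linear speed of jaw below 0.002 m/s); the robot touches nothing.
It fails at once if the brass jaw is pushed directly (contact force between any of the fingers, the arm and jaw above 0.5 N).
It fails at once if the red mark is shifted (over 3 mm) (distance of red_mark from where it was at the start of the episode above 0.003 m).
It fails at once if a bystander is moved or lifted (over 15 mm) (distance of any of bowl, mandrel, collet, charcoal, jar, hammer, dish from where it was at the start of the episode above 0.015 m).
It also fails if it takes over 45 s, if anything falls off the work surface, if the arm or the gripper's body presses on something with over 40 N, if the wrist force passes 120 N, or if a joint passes its speed limit or range.

ROBOT

A 6-joint arm with a two-finger parallel gripper is mounted at the origin on the work surface. World frame = base frame: x ahead of the robot, y to its left, z up, the work surface at z = 0. Lengths are in mm, angles in rad, forces in N, time in s.
With the tool pointing down it reaches from about 275 to 750 mm from the base axis. Payload 10.2 kg.
Tool frame: the origin (TCP) lies between the finger pads; the fingertips stand 17 mm ahead of it and the grasp point (between the pads) lies 2 mm behind it; z points along the fingers, y is the line along which they close (so a half turn about z gives the same grasp; the last joint's range is limited). The gripper opens to 85 mm and grips with 20 to 120 N. Pads are 22 mm wide; open, the fingers measure 114 mm over their backs; the gripper's body (76 mm by 85 mm) begins 54 mm behind the grasp point. The pads swing forward as they close: fully open they stand 13 mm farther back than shut.
Start: joints at [-1.441, 0.313, 1.498, -0, 1.331, -0.223], TCP at [181.389, -492.675, 217.894] pointing down, gripper open.
Joint ranges: [-2.94, 2.94], [-0.97, 2.17], [0.19, 2.56], [-1.23, 4.37], [0.02, 3.11], [-2.88, 2.88]. Speed limits (rad/s): [2.39, 2.39, 3.01, 3.14, 3.14, 3.14].

INTERFACE

Orientations are given as a unit quaternion [w, x, y, z].
In Python, from rig import * gives the robot as it stands.
- The arm moves only by the tool step_arm, never from a script. Its argument "commands" is text: rows parted by semicolons, each of 7 numbers parted by spaces: the opening, from 0 (shut) to 1 (fully open), then the shift along the tool's x, y, z in cm, then the turn, a rotation vector about the tool's x, y, z in rad. In form: hand x y z rx ry rz; .... A call has 1 to 20 rows; each row is the pose to reach, as a shift and turn from the pose commanded when the call began, along the tool's axes at that moment; what a row does not reach only later rows make up. A row lasts 1/12 s, in which the tool goes at most 41.7 mm and 7.16 degrees, less where a joint would pass 70% of its speed; a pose out of reach is approached as far as the arm can. A call with a gripper value outside its range is refused whole. The fingers move at their own pace and stop on an object; "newtons" is the grip in N (left out, the last holds). Time passes only in rows, so rows that repeat a pose let the fingers close. It gives the time, the measured TCP pose, the force, the opening and the grip force at its end, in the units of the state.
- sense(): the state, without advancing time (a new reading comes with each control period).
- capture(name): name is "scene" or "top" or "wrist"; returns the picture (384x512x3 uint8, red, green, blue); there is no depth.
- camera_model(name): a dict with "mtx" (3x3 intrinsics, pixels), "eye" and "rotation" of the camera in the world. Camera axes: x right, y down, z forward; pixel columns grow to the right and rows downward; lengths in mm; the calibration is good to about 2 mm. The wrist camera is an equidistant fisheye: a pixel r from the principal point sees the ray r / f radians off the axis. A picture is of the moment at which its call begins: read the wrist's pose just before it. camera_model takes no time and is no camera call; for the wrist camera it gives the pose at the moment of the call.
- finish_job(): hands the job in; it is judged then, once.
Trained networks look in the newest picture that a camera, given by its name, has taken for a name from the list of things; names that differ only in an ending like _2 or _b are one class to them, and where a whole thing is asked for, a point or a joint stands for the part that bears it (a point fixed in the world has none). Each returns a list of dicts, best first, with "score" (0 to 1); they miss things now and then, are a little off and sometimes report something else, mostly with a low value. They report only what shows in the picture. A call takes as long as a camera call.
- search_frame(camera, label): "rect" ([centre column, centre row, width, height] in pixels, round what is visible of it).
- trace(camera, label): "mask" (384x512 bool, what is visible of it) and "rect" ([centre column, centre row, width, height] in pixels, round what is visible of it).
- spot_point(camera, label): "xy" ([column, row] in pixels: a listed point, or the origin of a listed thing).
The state is a dict: "time_s": time; "joints": joint angles; "dq": joint speeds; "tau": joint torques, N m; "eef_pos": TCP position; "ee_rot": TCP orientation; "force": force on the tool from outside, world axes, zero at the start; "wrist_torque": the same for the moment, N m; "grip_width": opening from 0.0 (shut) to 1.0 (fully open); "grip_force": force on a finger pad.
Only numpy, scipy, OpenCV 4.12 (cv2) and the standard library are available. Lean on these libraries where they do the work, as an engineer would, in place of code of your own. Each camera call takes 0.05 s, during which the arm holds its last target. There are 200 camera calls.

## Working session

There is one attempt and no reset: what is moved stays moved. The work goes in short steps, Python scripts to look and compute and a tool call to move; the robot and the scene stay as the last step left them, time stands still between calls to the robot, and variables do not carry over. Pictures are saved under pics/ and viewed, at most 10 in all, crops included, and the job is handed in when it is done.

Besides the shell and the picture viewer there is one more tool, called after ">>>" as name(argument=value, ...) on one line, values as JSON. step_arm: Moves the arm, as the interface text tells. Its arguments: {"type":"object","properties":{"commands":{"type":"string"},"newtons":{"type":"number"}},"required":["commands"]}

```bash
mkdir -p pics
cat > h.py <<'E'
from rig import *
import numpy as np, cv2
def ray(c,uv):
    m=camera_model(c);K=np.array(m["mtx"]);R=np.array(m["rotation"]);
    d=np.linalg.inv(K)@[uv[0],uv[1],1]
    return np.array(m["eye"]),R@d
def atz(c,uv,z):
    e,d=ray(c,uv);return e+d*(z-e[2])/d[2]
def spots(c,labels):
    capture_=None
    for l,z in labels:
        r=spot_point(c,l)[:2]
        for q in r: print(c,l,round(q["score"],2),np.round(q["xy"],1),np.round(atz(c,q["xy"],z),1))
def save(n,*im): cv2.imwrite("pics/"+n,cv2.cvtColor(np.hstack(im),cv2.COLOR_RGB2BGR))
E
python3 - <<'E'
from h import *
L=[("gauge",0),("wheel_top",80),("wheel",50),("jaw",30),("pointer",33),("red_mark",42)]
t=capture("top");spots("top",L)
s=capture("scene");spots("scene",L)
cv2.imwrite("pics/a.png",cv2.cvtColor(np.vstack([t,s])[:, :],cv2.COLOR_RGB2BGR)) if 0 else None
save("top.png",cv2.resize(t,(768,576)));save("scene.png",cv2.resize(s,(768,576)))
for c in("top","scene"):
    m=camera_model(c);print(m)
print(sense())
E
```

```text
Traceback (most recent call last):
  File "h.py", line 13, in spots
    for q in r: print(c,l,round(q["score"],2),np.round(q["xy"],1),np.round(atz(c,q["xy"],z),1))
                                                                           ~~~^^^^^^^^^^^^^
  File "h.py", line 8, in atz
    e,d=ray(c,uv);return e+d*(z-e[2])/d[2]
        ~~~^^^^^^
  File "h.py", line 6, in ray
    return np.array(m["eye"]),R@d
                              ~^~
ValueError: matmul: Input operand 1 has a mismatch in its core dimension 0, with gufunc signature (n?,k),(k,m?)->(n?,m?) (size 3 is different from 4)
```

Rotation is a quaternion.

```bash
sed -i 's/R=np.array(m\["rotation"\]);/R=Rot(m["rotation"])/; 2a from scipy.spatial.transform import Rotation as Ro\ndef Rot(q): return Ro.from_quat(np.roll(q,-1)).as_matrix()' h.py
python3 - <<'E'
from h import *
L=[("gauge",0),("wheel_top",80),("wheel",50),("jaw",30),("pointer",33),("red_mark",42)]
t=capture("top");spots("top",L)
s=capture("scene");spots("scene",L)
save("top.png",cv2.resize(t,(768,576)));save("scene.png",cv2.resize(s,(768,576)))
for c in("top","scene"):
    m=camera_model(c);print(m)
print(sense())
E
```

```text
top gauge 0.82 [217.2 188. ] [538.9 108.    0. ]
top gauge 0.57 [237.1 140.7] [675.3  50.4   0. ]
top wheel_top 0.81 [198.  194.3] [509.7 153.4  80. ]
top wheel 0.67 [200.2 195.2] [511.7 150.7  50. ]
top wheel 0.47 [190.3 146.5] [646.6 177.7  50. ]
top jaw 0.63 [223.7 178.7] [559.6  88.2  30. ]
top pointer 0.52 [223.8 161.7] [606.8  87.4  33. ]
top pointer 0.35 [193.6 146.6] [650.7 170.7  33. ]
top red_mark 0.49 [230.9 158.9] [612.3  67.5  42. ]
scene gauge 0.8 [265.  238.9] [529.8  98.7   0. ]
scene wheel_top 0.57 [288.5 219.3] [506.1 151.4  80. ]
scene wheel 0.57 [287.7 223.9] [492.9 144.4  50. ]
scene jaw 0.49 [250.6 237.8] [573.4  79.4  30. ]
scene pointer 0.69 [246.4 244.5] [602.4  84.9  33. ]
scene red_mark 0.43 [236.5 242.5] [617.6  64.6  42. ]
{'mtx': array([[438.7587369 ,   0.        , 255.66614751],
       [  0.        , 438.7587369 , 190.3410827 ],
       [  0.        ,   0.        ,   1.        ]]), 'eye': array([ 336.50974104,   35.44968889, 1219.02308935]), 'rotation': array([ 0.04612654, -0.69880182,  0.71080986, -0.06555685])}
{'mtx': array([[431.44158166,   0.       
[... 250 characters left out ...]
72])}
{'time_s': 0.8, 'joints': array([-1.44139322e+00,  3.12871114e-01,  1.49774028e+00, -2.77671416e-07,
        1.33097928e+00, -2.23373383e-01]), 'dq': array([ 0.00023763, -0.00096902, -0.00092841,  0.00034725,  0.00173642,
       -0.00062252]), 'tau': array([-2.06515382e-03, -4.12150884e+01, -2.59892339e+01, -2.97947900e-04,
        5.00311380e-04,  2.20015272e-05]), 'eef_pos': array([ 181.39089366, -492.66321166,  217.89378214]), 'ee_rot': array([ 9.77662103e-07,  9.84483880e-01,  1.75475042e-01, -1.80980885e-07]), 'force': array([ 0.32990699,  0.31326021, -0.90825601]), 'wrist_torque': array([ 0.00078511, -0.00164973,  0.01818963]), 'grip_force': 0.0, 'grip_width': 0.9997333425404603}
```

View pics/top.png

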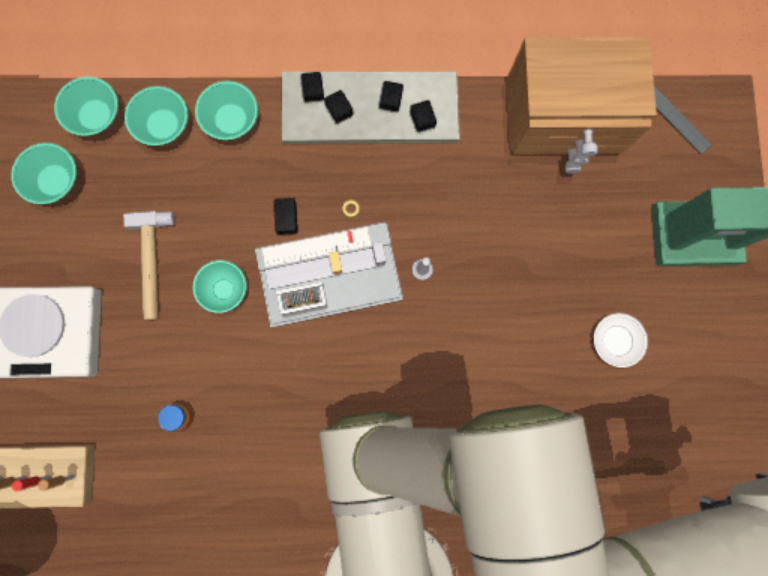

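View pics/scene.png

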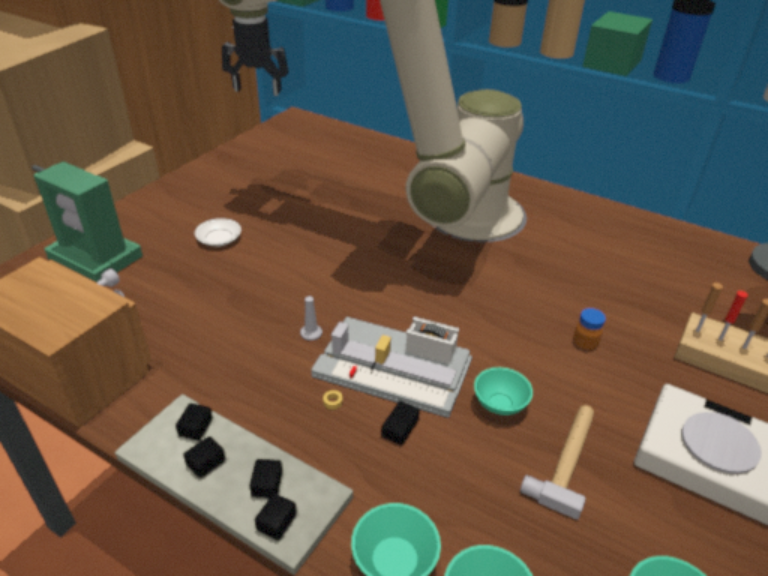

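The top view (768×576 scale) shows the gauge at corners (256,248), (387,224), (402,298) and (270,325), yawed about +0.19. The well is at (301,298), the brass jaw at (335,262) and the red mark at (350,237). The scene view agrees, with red at (352,372) and the pointer at (374,366). One refinement next: yaw, origin and the pointer-to-mark distance.

Run:
```python
from h import *
for c in("top","scene"):
    im=capture(c); save(c+"0.png",im)
    g=trace(c,"gauge")[0]["mask"].astype(np.uint8)
    cs,_=cv2.findContours(g,0,1);k=max(cs,key=cv2.contourArea)
    if c=="top":
        P=np.array([atz(c,p[0],22)[:2] for p in k],np.float32);print("rect",cv2.minAreaRect(P))
    hsv=cv2.cvtColor(im,cv2.COLOR_RGB2HSV)
    gd=cv2.dilate(cv2.fillPoly(g*0,[cv2.convexHull(k)],1),np.ones((3,3)))
    red=((hsv[...,0]<8)|(hsv[...,0]>172))&(hsv[...,1]>130)&(hsv[...,2]>90)&(gd>0)
    v,u=np.nonzero(red);print(c,"red",len(u),u.mean(),v.mean(),np.round(atz(c,(u.mean(),v.mean()),40),1))
    x=[(230,150),(160,100)][0]
    r=cv2.boundingRect(k);print(r)
    save(c+"_crop.png",cv2.resize(im[r[1]:r[1]+r[3],r[0]:r[0]+r[2]],None,fx=7,fy=7,interpolation=cv2.INTER_CUBIC))
```

```text
rect ((549.572021484375, 103.26809692382812), (153.918701171875, 250.96641540527344), 11.371106147766113)
top red 14 233.07142857142858 157.21428571428572 [617.5  61.6  40. ]
(170, 148, 97, 70)
scene red 21 234.76190476190476 247.23809523809524 [632.3  69.1  40. ]
(209, 212, 106, 67)
```

View pics/top_crop.png

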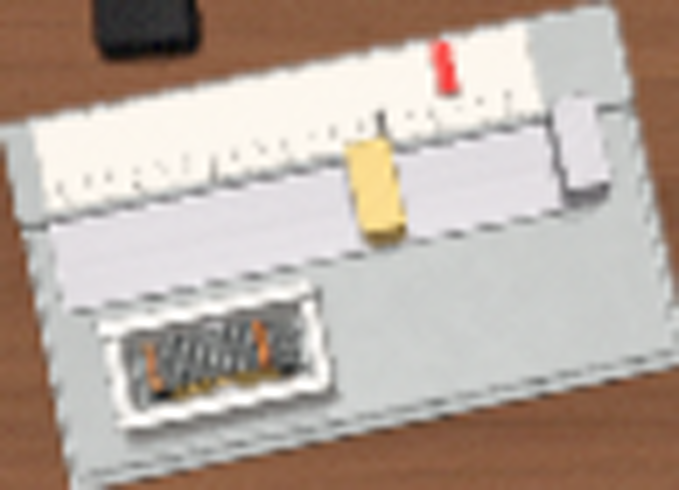

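View pics/scene_crop.png

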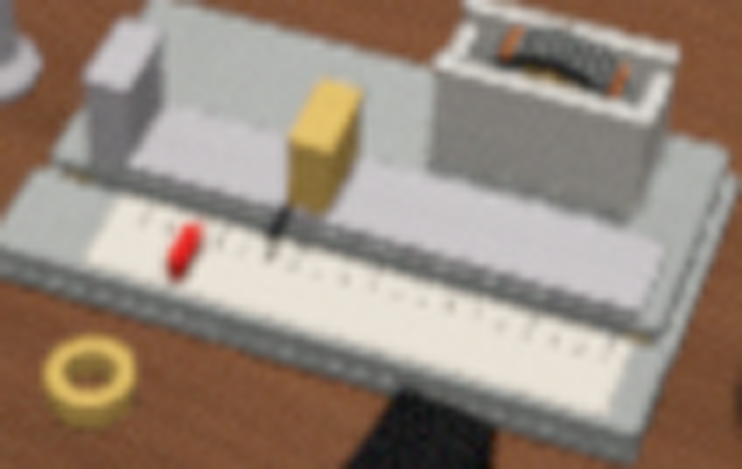

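Yaw is 0.198 and the gauge origin is about (535,100). Two independent measurements put the wheel top near (497,148). The pointer has about 27 mm to travel to the mark. Closing the gripper and moving to hover over the wheel.

>>> step_arm(commands="0 51.8 -49.2 5 0 0 0.155;0 51.8 -49.2 5 0 0 0.155;0 51.8 -49.2 5 0 0 0.155;0 51.8 -49.2 5 0 0 0.155;0 51.8 -49.2 5 0 0 0.155;0 51.8 -49.2 5 0 0 0.155;0 51.8 -49.2 5 0 0 0.155;0 51.8 -49.2 5 0 0 0.155;0 51.8 -49.2 5 0 0 0.155;0 51.8 -49.2 5 0 0 0.155;0 51.8 -49.2 5 0 0 0.155;0 51.8 -49.2 5 0 0 0.155;0 51.8 -49.2 5 0 0 0.155;0 51.8 -49.2 5 0 0 0.155;0 51.8 -49.2 5 0 0 0.155;0 51.8 -49.2 5 0 0 0.155;0 51.8 -49.2 5 0 0 0.155;0 51.8 -49.2 5 0 0 0.155;0 51.8 -49.2 5 0 0 0.155;0 51.8 -49.2 5 0 0 0.155", newtons=30)

```text
time_s: 2.67
eef_pos: [497.1, 147.7, 167.7]
ee_rot: [0.0, 0.995, 0.099, -0.0]
force: [-0.5, -0.5, -0.2]
grip_width: -0.0
grip_force: 0.0
```

```bash
cat >> h.py <<'E'
O=np.array([534.9,100.3]);Y=.198
def G(p):  # world -> gauge frame
    c,s=np.cos(Y),np.sin(Y);d=np.array(p[:2])-O
    return np.round([c*d[0]+s*d[1],-s*d[0]+c*d[1]],1)
def look(c):
    im=capture(c)
    for l,z in(("pointer",33),("red_mark",42),("jaw",30)):
        for q in spot_point(c,l)[:1]: print(c,l,round(q["score"],2),np.round(q["xy"],1),G(atz(c,q["xy"],z)))
    return im
E
python3 - <<'E'
from h import *
for n,uv,z in(("ptr",(224.4,164.4),33),("red",(233.6,157.6),42)): print("top",n,G(atz("top",uv,z)))
# scene crop: origin 209,212 scale 7
for n,p,z in(("ptr",(272,255),33),("red",(192,232),42)): print("scene",n,G(atz("scene",(209+p[0]/7,212+p[1]/7),z)))
t=look("top");s=look("scene");w=capture("wrist")
save("l1.png",cv2.resize(t[130:240,160:300],(400,314)),cv2.resize(s[190:300,190:330],(400,314)))
save("w1.png",w)
print(sense()["eef_pos"],camera_model("wrist"))
E
```

```text
top ptr [ 60.1 -26.8]
top red [ 71.5 -55.4]
scene ptr [ 74.7 -20. ]
scene red [ 82.8 -47.9]
top pointer 0.48 [223.6 163.3] [ 63.6 -25.3]
top red_mark 0.54 [231.4 154.7] [ 80.8 -51.2]
top jaw 0.41 [225.9 178.9] [ 20.  -22.5]
scene pointer 0.57 [246.7 245.2] [ 65.2 -26.8]
scene red_mark 0.5 [235.9 245.1] [ 83.2 -49.2]
scene jaw 0.76 [252.6 237.4] [ 30.3 -23.7]
[497.4615364  147.61014938 168.05183674] {'mtx': array([[297.31863964,   0.        , 259.37812424],
       [  0.        , 297.31863964, 191.3954709 ],
       [  0.        ,   0.        ,   1.        ]]), 'eye': array([576.79809209, 162.36967388, 323.93609562]), 'rotation': array([ 0.12168107,  0.76368122, -0.62614499, -0.0996352 ])}
```

View pics/w1.png

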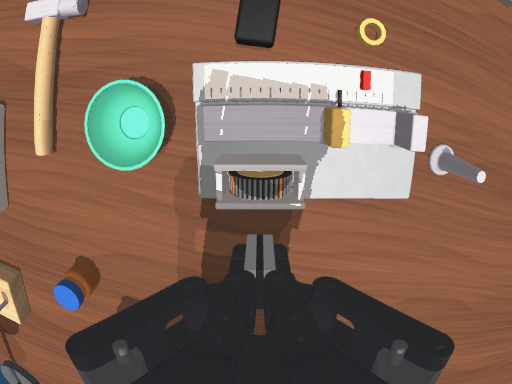

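View pics/l1.png

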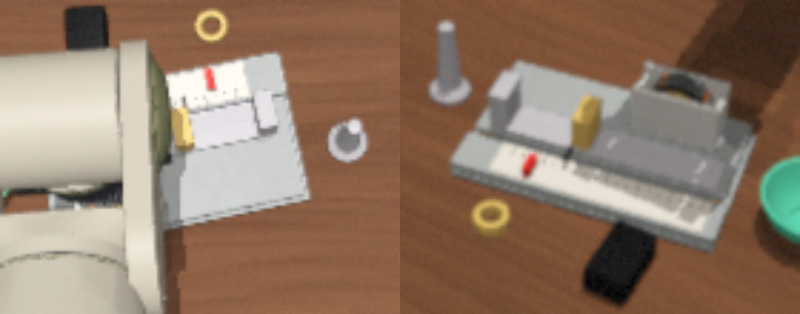

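The wrist view shows the wheel well at cols 216–305, rows 157–208, the pointer at (340,97) and the red mark at (366,80). I'll convert these with the fisheye model.

```bash
cat >> h.py <<'E'
def wz(uv,z,m=None):
    m=m or camera_model("wrist");K=np.array(m["mtx"])
    v=np.array([uv[0]-K[0,2],uv[1]-K[1,2]]);r=np.linalg.norm(v);t=r/K[0,0]
    d=Rot(m["rotation"])@np.append(v/r*np.sin(t),np.cos(t));e=np.array(m["eye"])
    return e+d*(z-e[2])/d[2]
def wred(w):
    h=cv2.cvtColor(w,cv2.COLOR_RGB2HSV).astype(int)
    k=((h[...,0]<6)|(h[...,0]>174))&(h[...,1]>200)&(h[...,2]>120);k[130:]=0;k[:60]=0
    v,u=np.nonzero(k);return u.mean(),v.mean(),len(u)
E
python3 - <<'E'
from h import *
w=cv2.cvtColor(cv2.imread("pics/w1.png"),4)
print(wred(w))
for n,uv,z in(("ptr",(340,98),33),("red",(366,80),40),("wellNL",(217,208),73),("wellNR",(304,208),73),("wellFL",(216,157),73),("wellFR",(306,157),73),("baseR",(421,73),20),("baseL",(194,64),20),("baseNR",(412,198),20),("fix",(418,112),68)):
    p=wz(uv,z);print(n,np.round(p[:2],1),G(p))
for l,z in(("pointer",33),("red_mark",42),("wheel_top",80),("jaw",30)):
    for q in spot_point("wrist",l)[:1]: print(l,round(q["score"],2),np.round(q["xy"],1),G(wz(q["xy"],z)))
print("tcp",G(sense()["eef_pos"]))
E
```

```text
(np.float64(362.2307692307692), np.float64(79.23076923076923), 26)
ptr [594.1  84.7] [ 55.  -26.9]
red [618.2  64.6] [ 74.6 -51.4]
wellNL [473.2 181. ] [-44.6  91.3]
wellNR [488.7 103.2] [-44.7  11.9]
wellFL [519.7 189.2] [ 2.6 90.1]
wellFR [535.  112.8] [ 2.6 12.2]
baseR [649.3  -5.2] [  91.4 -126. ]
baseL [599.6 234.4] [ 89.8 118.8]
baseNR [506.9 -37. ] [ -54.4 -129.1]
fix [600.8  15.4] [ 47.9 -96.2]
pointer 0.84 [339.4  89.9] [ 63.1 -25.9]
red_mark 0.62 [370.9  32.2] [123.6 -55.4]
wheel_top 0.96 [261.3 191.8] [-26.7  51.3]
jaw 0.72 [339.5 125. ] [ 27.7 -27.8]
tcp [-27.3  54.1]
```

The wheel centre is at about (-27,52) in the gauge frame and the TCP is at (-27,54). The pointer-to-mark distance is about 25–28 mm. First stroke: press 4 mm and drag 18 mm.

>>> step_arm(commands="0 0 -0.6 4 0 0 0;0 0 -0.6 6 0 0 0;0 0 -0.6 7 0 0 0;0 0 -0.6 7.5 0 0 0;0 0 -0.6 7.5 0 0 0;0 0 -0.6 7.5 0 0 0;0 0 -0.3 7.5 0 0 0;0 0 0 7.5 0 0 0;0 0 0.3 7.5 0 0 0;0 0 0.6 7.5 0 0 0;0 0 0.9 7.5 0 0 0;0 0 1.2 7.5 0 0 0;0 0 1.2 7.5 0 0 0")

```text
time_s: 4.4
eef_pos: [500.0, 135.7, 93.0]
ee_rot: [0.0, 0.995, 0.098, 0.0]
force: [-1.2, 0.0, 0.5]
grip_width: -0.003
grip_force: 0.0
```

Run:
```python
from h import *
s=sense();print(s["force"],G(s["eef_pos"]),s["eef_pos"])
w=capture("wrist");save("w2.png",w)
for l,z in(("pointer",33),("jaw",30)):
    for q in spot_point("wrist",l)[:1]: print(l,round(q["score"],2),np.round(q["xy"],1),G(wz(q["xy"],z)))
s=look("scene");save("s2.png",cv2.resize(s[150:290,200:340],(600,600)))
```

```text
[-1.1863299   0.00772329  0.49739284] [-27.2  41.5] [500.03754953 135.67237655  92.96419792]
pointer 0.63 [352.4  84.9] [ 65.  -27.4]
jaw 0.55 [348.8 134.3] [ 27.4 -26.8]
scene pointer 0.75 [247.9 242.2] [ 54.  -27.8]
scene red_mark 0.4 [235.4 245.5] [ 84.9 -49.8]
scene jaw 0.6 [252. 237.] [ 29.5 -25.7]
```

View pics/s2.png

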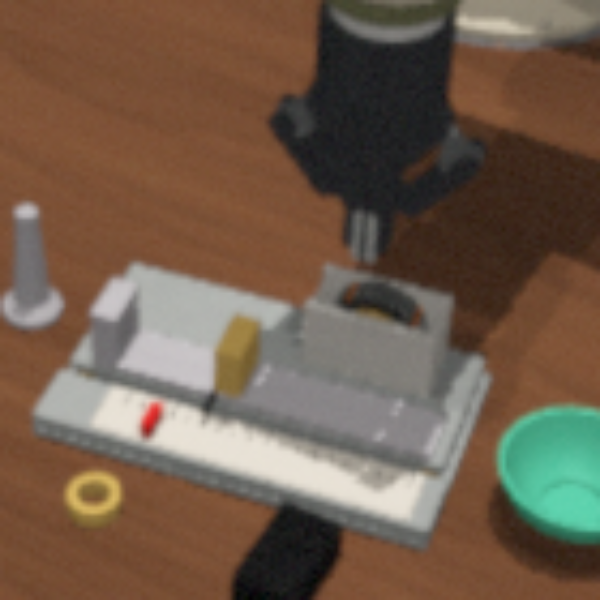

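The scene crop shows the fingertip at (365,260), above or behind the wheel top at (380,290), and the jaw hasn't moved. Checking the wrist view for depth.

Run:
```python
from h import *
w=cv2.imread("pics/w2.png");cv2.imwrite("pics/w2c.png",cv2.resize(w[50:270,170:430],None,fx=2.7,fy=2.7,interpolation=2))
m=camera_model("scene")
def pr(p):
    q=Rot(m["rotation"]).T@(np.array(p)-m["eye"]);q=m["mtx"]@q;return q[:2]/q[2]
p=np.array([500,135.7,76]);
for d in([0,0,0],[0,0,12],[-20,0,0]):print((pr(p+d)-[200,150])*600/140)
c,s=np.cos(Y),np.sin(Y)
for g in([-49,14,73],[-7,14,73],[-7,96,73],[-49,96,73],[-28,55,80]):
    print(g,(pr([O[0]+c*g[0]-s*g[1],O[1]+s*g[0]+c*g[1],g[2]])-[200,150])*600/140)
```

```text
[360.789673   286.69873973]
[362.13078995 271.92831351]
[376.40621599 268.48989596]
[-49, 14, 73] [328.56101611 257.43304762]
[-7, 14, 73] [306.95805865 299.78299396]
[-7, 96, 73] [437.78985784 334.62617737]
[-49, 96, 73] [456.2503204  290.53669518]
[-28, 55, 80] [382.78193666 286.5744483 ]
```

View pics/w2c.png

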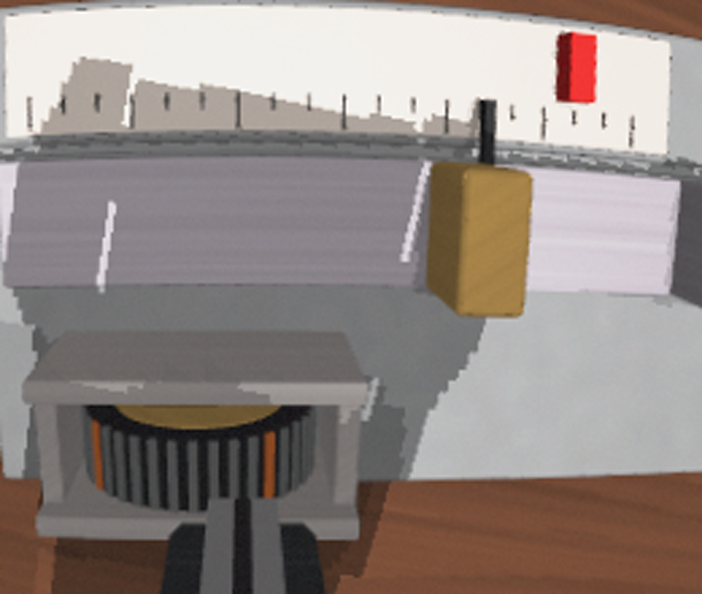

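Run:
```python
from h import *
s=sense();T=s["eef_pos"]
for z in(70,76,82,88,94,100): print(z,G(wz((258.9,235),z))-G(T))
```

```text
70 [-8.5 -0.8]
76 [-5.5 -0.8]
82 [-2.5 -0.8]
88 [ 0.5 -0.8]
94 [ 3.5 -0.9]
100 [ 6.5 -0.9]
```

The tip stands higher than I assumed, at about z 97–105, so it never touched the wheel. Going back to the stroke start and descending with force checks.

>>> step_arm(commands="0 0 -1 0 0 0 0;0 0 -1.8 0.4 0 0 0;0 0 -1.8 0.8 0 0 0;0 0 -1.8 1.2 0 0 0;0 0 -1.8 1.2 0 0 0")

```text
time_s: 5.17
eef_pos: [495.7, 154.0, 79.8]
ee_rot: [0.0, 0.995, 0.099, -0.001]
force: [-0.4, 0.6, -0.3]
grip_width: -0.003
grip_force: 0.0
```

>>> step_arm(commands="0 0 0 0.3 0 0 0;0 0 0 0.3 0 0 0")

```text
time_s: 5.33
eef_pos: [496.1, 153.7, 77.4]
ee_rot: [-0.0, 0.995, 0.099, -0.0]
force: [0.1, -0.7, 0.6]
grip_width: 0.002
grip_force: 0.0
```

>>> step_arm(commands="0 0 0 0.3 0 0 0;0 0 0 0.3 0 0 0")

```text
time_s: 5.5
eef_pos: [496.2, 153.7, 74.5]
ee_rot: [-0.0, 0.995, 0.099, -0.0]
force: [0.1, -0.1, -0.7]
grip_width: -0.001
grip_force: 0.0
```

Run:
```python
from h import *
w=capture("wrist");s=capture("scene")
save("c3.png",cv2.resize(w[130:270,190:330],(400,400),interpolation=2),cv2.resize(s[170:250,240:320],(400,400),interpolation=2))
T=sense();print(T["eef_pos"],T["force"])
m=camera_model("scene")
q=Rot(m["rotation"]).T@(T["eef_pos"]-[0,0,17]-m["eye"]);q=m["mtx"]@q;print((q[:2]/q[2]-[240,170])*5)
```

```text
[496.31871901 153.81030908  74.8510194 ] [-0.54169436 -0.82180478  0.23174548]
[252.25275206 268.98128252]
```

View pics/c3.png

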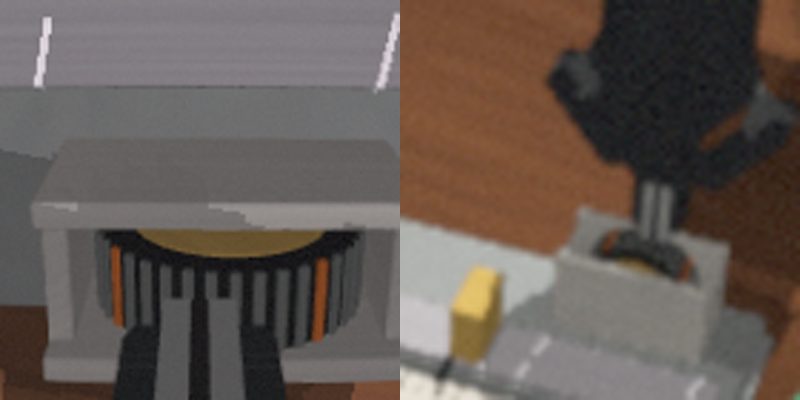

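The scene crop shows the tip at (258,240), about 20 mm higher than the spec gives, so just above the wheel top and roughly 8 mm to its +y side. Continuing the descent, shifted 4 mm in +x.

>>> step_arm(commands="0 0.4 0 0.2 0 0 0;0 0.4 0 0.2 0 0 0")

```text
time_s: 5.77
eef_pos: [500.8, 154.7, 72.8]
ee_rot: [-0.0, 0.995, 0.099, 0.0]
force: [-0.8, -0.0, 0.6]
grip_width: 0.003
grip_force: 0.0
```

>>> step_arm(commands="0 0 0 0.2 0 0 0;0 0 0 0.2 0 0 0")

```text
time_s: 5.93
eef_pos: [500.1, 154.7, 70.5]
ee_rot: [0.0, 0.995, 0.099, -0.0]
force: [0.1, -0.6, -0.6]
grip_width: 0.003
grip_force: 0.0
```

>>> step_arm(commands="0 0 0 0.2 0 0 0;0 0 0 0.2 0 0 0")

```text
time_s: 6.1
eef_pos: [500.0, 154.7, 68.5]
ee_rot: [-0.0, 0.995, 0.099, -0.0]
force: [0.2, 0.4, 1.1]
grip_width: -0.003
grip_force: 0.0
```

>>> step_arm(commands="0 0 0 0.2 0 0 0;0 0 0 0.2 0 0 0")

```text
time_s: 6.27
eef_pos: [500.2, 154.7, 66.7]
ee_rot: [-0.0, 0.995, 0.099, 0.0]
force: [-0.2, -0.9, -0.5]
grip_width: -0.001
grip_force: 0.0
```

>>> step_arm(commands="0 0 0 0.2 0 0 0;0 0 0 0.2 0 0 0")

```text
time_s: 6.43
eef_pos: [500.3, 154.7, 64.9]
ee_rot: [0.0, 0.995, 0.099, 0.0]
force: [0.5, 0.8, 3.9]
grip_width: 0.004
grip_force: 1.7
```

Contact: 3.9 N at TCP z 65. Pressing 1 mm more and dragging 15 mm.

>>> step_arm(commands="0 0 0 0.1 0 0 0;0 0 0 0.1 0 0 0;0 0 0.3 0.1 0 0 0;0 0 0.6 0.1 0 0 0;0 0 0.9 0.1 0 0 0;0 0 1.2 0.1 0 0 0;0 0 1.5 0.1 0 0 0")

```text
time_s: 7.02
eef_pos: [503.3, 139.6, 63.9]
ee_rot: [-0.0, 0.995, 0.099, 0.0]
force: [0.1, 0.2, 3.7]
grip_width: 0.0
grip_force: 1.9
```

```bash
cat >> h.py <<'E'
def wmeas(name=None):
    w=capture("wrist");m=camera_model("wrist")
    if name: save(name,w)
    for l,z in(("pointer",33),("red_mark",42),("jaw",30)):
        for q in spot_point("wrist",l)[:1]: print(l,round(q["score"],2),np.round(q["xy"],1),G(wz(q["xy"],z,m)))
    h=cv2.cvtColor(w,cv2.COLOR_RGB2HSV).astype(int)
    yel=(h[...,0]>15)&(h[...,0]<32)&(h[...,1]>110)&(h[...,2]>60)
    red=((h[...,0]<6)|(h[...,0]>174))&(h[...,1]>190)&(h[...,2]>110)
    x=np.arange(512)
    # G-frame map of every pixel at z=66 / 36
    for n,k,z in(("brass",yel,66),("red",red,42)):
        o=[]
        nn,lab,st,ce=cv2.connectedComponentsWithStats(k.astype(np.uint8))
        for i in range(1,nn):
            if st[i,4]>=12: o.append((st[i].tolist(),G(wz(ce[i],z,m)).tolist()))
        print(n,o)
    return w
E
python3 - <<'E'
from h import *
wmeas("w4.png");s=sense();print(s["force"],G(s["eef_pos"]),s["eef_pos"])
E
```

```text
pointer 0.85 [376.9  93.2] [ 63.4 -33.2]
red_mark 0.79 [407.5  79.4] [ 74.2 -51.1]
jaw 0.69 [372.9 144.6] [ 28.6 -33.6]
brass [([386, 0, 42, 32, 935], [109.7, -38.3]), ([350, 119, 47, 66, 2650], [30.8, -19.3]), ([213, 223, 65, 10, 484], [-13.9, 51.3])]
red [([401, 64, 11, 30, 279], [74.5, -49.7])]
[ 0.03084881 -1.79128039  4.18463994] [-23.2  44.9] [503.28531712 139.72109702  63.92783041]
```

The first stroke moved the pointer from about -26.5 to -33.2, with the mark at about -50.5. Two more strokes.

>>> step_arm(commands="0 0 0 -0.8 0 0 0;0 0 -0.8 -0.8 0 0 0;0 0 -1.6 -0.8 0 0 0;0 0 -1.6 -0.4 0 0 0;0 0 -1.6 0 0 0 0;0 0 -1.6 0 0 0 0;0 0 -1.3 0 0 0 0;0 0 -1 0 0 0 0;0 0 -0.7 0 0 0 0;0 0 -0.4 0 0 0 0;0 0 -0.1 0 0 0 0;0 0 -0.1 0 0 0 0;0 0 -0.1 -0.8 0 0 0")

```text
time_s: 8.3
eef_pos: [502.1, 140.6, 70.8]
ee_rot: [-0.0, 0.995, 0.098, -0.001]
force: [-0.2, 0.6, -0.4]
grip_width: -0.001
grip_force: 0.0
```

>>> step_arm(commands="0 0 -0.7 0 0 0 0;0 0 -1.5 0 0 0 0;0 0 -1.5 0.4 0 0 0;0 0 -1.5 0.8 0 0 0;0 0 -1.5 0.8 0 0 0;0 0 -1.2 0.8 0 0 0;0 0 -0.9 0.8 0 0 0;0 0 -0.6 0.8 0 0 0;0 0 -0.3 0.8 0 0 0;0 0 0 0.8 0 0 0;0 0 0 0.8 0 0 0;0 0 0 0 0 0 0;0 0 0 0 0 0 0")

```text
time_s: 9.38
eef_pos: [503.4, 140.9, 72.9]
ee_rot: [0.0, 0.995, 0.099, 0.001]
force: [0.1, 0.0, 0.4]
grip_width: 0.002
grip_force: 0.0
```

```bash
cat >> h.py <<'E'
def prof(w,m,x):  # dark pointer bar position along gauge y, at gauge x, z 33
    ys=np.arange(-70,-15,.5);c,s=np.cos(Y),np.sin(Y);K=m["mtx"];R=Rot(m["rotation"])
    P=np.stack([O[0]+c*x-s*ys,O[1]+s*x+c*ys,ys*0+33],1)
    q=(P-m["eye"])@R;t=np.arctan2(np.hypot(q[:,0],q[:,1]),q[:,2]);n=np.hypot(q[:,0],q[:,1])
    u=K[0,2]+K[0,0]*t*q[:,0]/n;v=K[1,2]+K[0,0]*t*q[:,1]/n
    g=cv2.remap(w.max(2).astype(np.float32),u[:,None].astype(np.float32),v[:,None].astype(np.float32),1)[:,0]
    d=np.clip(90-g,0,None);return x,d.sum().round(),(ys*d).sum()/max(d.sum(),1)
E
python3 - <<'E'
from h import *
m=camera_model("wrist");w=wmeas("w5.png")
for x in(50,52,54,56,58,60): print(prof(w,m,x))
s=sense();print(s["time_s"],s["force"],G(s["eef_pos"]),s["eef_pos"])
E
```

```text
pointer 0.89 [393.8  96.3] [ 63.  -47.9]
red_mark 0.87 [401.5  81.1] [ 73.6 -49.1]
jaw 0.68 [389.5 147.9] [ 25.7 -48.6]
brass [([383, 0, 41, 35, 969], [111.4, -38.3]), ([367, 120, 47, 62, 2460], [30.2, -31.9]), ([217, 219, 63, 10, 452], [-15.0, 51.9])]
red [([397, 67, 10, 27, 258], [74.1, -49.1])]
(50, np.float32(575.0), np.float64(-45.32381692919402))
(52, np.float32(490.0), np.float64(-45.31220292212971))
(54, np.float32(447.0), np.float64(-45.34831431240886))
(56, np.float32(418.0), np.float64(-45.33024672626689))
(58, np.float32(515.0), np.float64(-45.09996015331487))
(60, np.float32(462.0), np.float64(-45.23661354539598))
9.5833 [ 0.12723469 -0.00342533 -0.00455129] [-23.5  46.2] [502.80615742 141.01795728  71.74711676]
```

The pointer is at -45.3 and the mark at about -49 to -51, depending on parallax. A short stroke of about 10 mm next, then a close look.

>>> step_arm(commands="0 0 -0.7 0 0 0 0;0 0 -1.2 0 0 0 0;0 0 -1.2 0.4 0 0 0;0 0 -1.2 0.8 0 0 0;0 0 -1.2 0.8 0 0 0;0 0 -1 0.8 0 0 0;0 0 -0.8 0.8 0 0 0;0 0 -0.6 0.8 0 0 0;0 0 -0.4 0.8 0 0 0;0 0 -0.2 0.8 0 0 0;0 0 -0.2 0.8 0 0 0;0 0 -0.2 0.4 0 0 0;0 0 -0.2 -1 0 0 0;0 0 -0.2 -2 0 0 0;0 0 -0.2 -2 0 0 0")

```text
time_s: 10.83
eef_pos: [503.4, 143.0, 93.7]
ee_rot: [0.0, 0.995, 0.099, 0.001]
force: [-0.0, 0.8, -0.0]
grip_width: 0.001
grip_force: 0.0
```

Run:
```python
from h import *
m=camera_model("wrist");w=wmeas("w6.png")
for x in(52,54,56,58): print(prof(w,m,x))
# ortho-rectified views at z=33 (pointer) and z=42 (red top), 10 px/mm
c,s=np.cos(Y),np.sin(Y);K=m["mtx"];R=Rot(m["rotation"]);o=[]
for z in(33,42):
    ys,xs=np.meshgrid(np.arange(-30,-70,-.1),np.arange(90,45,-.1))
    P=np.stack([O[0]+c*xs-s*ys,O[1]+s*xs+c*ys,ys*0+z],-1);q=(P-m["eye"])@R
    n=np.hypot(q[...,0],q[...,1]);t=np.arctan2(n,q[...,2])
    o.append(cv2.remap(w,(K[0,2]+K[0,0]*t*q[...,0]/n).astype(np.float32),(K[1,2]+K[0,0]*t*q[...,1]/n).astype(np.float32),1))
save("o6.png",*o)
s=sense();print(s["time_s"],s["force"],s["eef_pos"])
```

```text
pointer 0.87 [389.2  96.8] [ 62.9 -51.6]
red_mark 0.72 [394.   82.2] [ 73.9 -51. ]
jaw 0.6 [386.2 143. ] [ 26.5 -52.8]
brass [([376, 4, 38, 36, 871], [113.2, -40.1]), ([365, 119, 42, 56, 1965], [29.5, -36.3]), ([223, 207, 60, 9, 389], [-14.9, 51.7])]
red [([383, 70, 14, 25, 317], [73.9, -47.6])]
(52, np.float32(386.0), np.float64(-49.768228698472825))
(54, np.float32(326.0), np.float64(-49.86090938457121))
(56, np.float32(370.0), np.float64(-49.5165799688416))
(58, np.float32(376.0), np.float64(-49.65834610091147))
11.0333 [-0.32975539 -0.76552497 -0.70959578] [502.17573598 142.8944394   91.27639946]
```

View pics/o6.png

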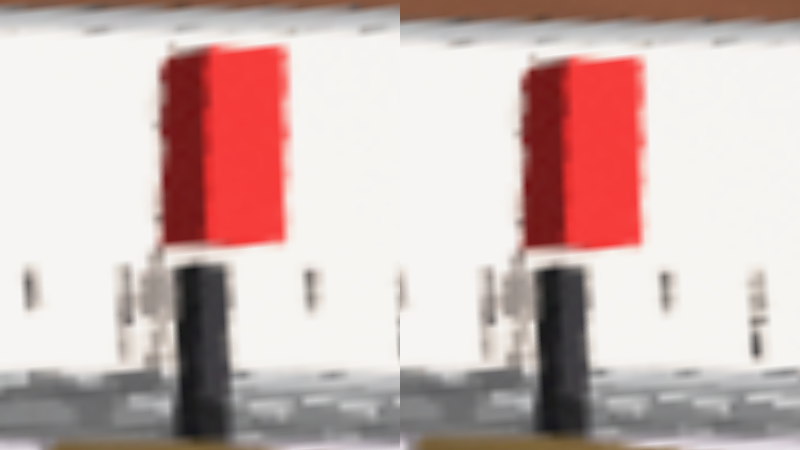

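The rectified views show the pointer bar top at about y -51.0. The mark's top face measures 8 × 20 mm only at z≈30, not 42, so its top is at 30 mm and its centre at about y -56. The top camera gave -55. About 5 mm is left, so one 11.5 mm stroke.

>>> step_arm(commands="0 0 -1.1 1.5 0 0 0;0 0 -1.1 2.4 0 0 0;0 0 -1.1 2.8 0 0 0;0 0 -1.1 2.8 0 0 0;0 0 -0.9 2.8 0 0 0;0 0 -0.7 2.8 0 0 0;0 0 -0.5 2.8 0 0 0;0 0 -0.3 2.8 0 0 0;0 0 -0.1 2.8 0 0 0;0 0 0.05 2.8 0 0 0;0 0 0.05 2.8 0 0 0;0 0 0.05 2.4 0 0 0;0 0 0.05 1 0 0 0;0 0 0.05 -1 0 0 0;0 0 0.05 -1 0 0 0;0 0 0.05 -1 0 0 0")

```text
time_s: 12.37
eef_pos: [503.4, 142.5, 102.6]
ee_rot: [0.0, 0.995, 0.099, 0.001]
force: [0.2, 0.0, 0.1]
grip_width: -0.001
grip_force: 0.0
```

Run:
```python
from h import *
m=camera_model("wrist");w=capture("wrist");save("w7.png",w)
print([prof(w,m,x) for x in(52,55,58)])
c,s=np.cos(Y),np.sin(Y);K=m["mtx"];R=Rot(m["rotation"])
def orth(z):
    ys,xs=np.meshgrid(np.arange(-30,-80,-.1),np.arange(90,45,-.1))
    P=np.stack([O[0]+c*xs-s*ys,O[1]+s*xs+c*ys,ys*0+z],-1);q=(P-m["eye"])@R
    n=np.hypot(q[...,0],q[...,1]);t=np.arctan2(n,q[...,2])
    return cv2.remap(w,(K[0,2]+K[0,0]*t*q[...,0]/n).astype(np.float32),(K[1,2]+K[0,0]*t*q[...,1]/n).astype(np.float32),1)
a=orth(30).astype(int);br=(a[...,0]>190)&(a[...,1]<110);v,u=np.nonzero(br)
print("red top z30: y",-30-.1*np.percentile(u,[1,50,99]),"x",90-.1*np.percentile(v,[1,99]))
for z in(33,34.5):
    b=orth(z).max(2)[310:370];k=b<110;v,u=np.nonzero(k);print("ptr",z,-30-.1*np.percentile(u,[3,50,97]))
    print(b[30,::5].tolist() if z==33 else "")
t=capture("scene");print([ (l,spot_point("scene",l)[0]["xy"]) for l in("pointer","red_mark")])
s=sense();print(s["time_s"],s["force"],s["eef_pos"])
```

```text
[(52, np.float32(347.0), np.float64(-54.863577863577866)), (55, np.float32(335.0), np.float64(-54.84278407632911)), (58, np.float32(335.0), np.float64(-54.771330993292075))]
red top z30: y [-52.  -55.8 -59.5] x [85.1 66.1]
ptr 33 [-52.8 -55.1 -57.4]
[247, 247, 247, 247, 247, 247, 247, 247, 247, 247, 247, 247, 247, 247, 247, 247, 247, 247, 247, 247, 247, 247, 247, 243, 228, 179, 178, 231, 246, 247, 247, 247, 247, 247, 247, 245, 242, 237, 223, 180, 157, 156, 168, 188, 170, 143, 73, 27, 26, 34, 48, 57, 66, 66, 71, 135, 192, 228, 246, 247, 247, 247, 247, 246, 247, 247, 247, 247, 247, 247, 247, 247, 246, 247, 247, 247, 247, 247, 247, 246, 235, 177, 148, 206, 246, 246, 247, 246, 246, 246, 246, 246, 246, 246, 246, 246, 246, 246, 246, 246]
ptr 34.5 [-52.1 -54.4 -56.8]

[('pointer', [236.1, 243.7]), ('red_mark', [234.8, 243.2])]
12.5667 [-0.83707004  1.01408112 -0.09162429] [502.32572655 142.40512851 101.06389171]
```

The pointer is at about -55.5 and the mark's centre at -55.8, as the top-camera offset of 28 mm also implies. The finger is well clear, so I'm handing in.

```bash
python3 -c "
from rig import *
print(finish_job())"
```

```text
the job is handed in; nothing more can be done
None
```

I rolled the wheel in five pressed strokes until the pointer measured within about 1.5 mm of the red mark's middle, then lifted the finger clear and handed the job in at about 12.6 s; the hand-in did not return a verdict.

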